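# Inspect the column fittings under a loupe

### The job

Set the three column fittings (the end cap, the hexagonal union and the tee) one after another down inside the inspection tray, without dropping them in from above. Then pick up the loupe and hold it still and level with its lens centred straight over the tee, at the focal height marked by the collar on the tray's post; the program finishes while the gripper is still holding the loupe there in the air, with the loupe touching nothing else. Leave the collar and the other things on the bench where they are.

Things in the scene. Friction and masses are not known exactly. Their poses are not given: they have to be found in the camera images.
- tray_floor (a point): Centre of the inner floor of the open aluminium inspection tray; this floor lies 13 mm above the bench. Inside, the tray is 130 mm (x) by 170 mm (y); walls 5 mm thick, rims 19 mm above this floor. x points from the tray to the thin post, which stands 150 mm from this point along +x, outside the tray; z up. Fixed during the run; position and yaw differ from run to run.
- focus_mark (a point): Centre of the white round collar (28 mm across, 12 mm high, with a short dark stub on its +y side) on the thin steel post (12 mm across, top 188 mm above the bench). The height of this point is the focal height for the middle of the lens; it is set between about 115 and 160 mm above the bench, differently in each run. The collar stays by friction; leave it as it is.
- lens (a point): Middle of the loupe's lens: round, in a dark metal rim 72 mm across and 14 mm thick. z is the lens's axis (upright when the loupe lies flat or is held level), +x points from the handle to the lens. It lies on the x axis of loupe_grip, 70 mm ahead of it, at the same level.
- loupe_grip (a point): Grip point of the loupe, about 5 mm from its centre of mass and half-way up its straight black handle: a flat-sided bar 16 mm wide (y), 20 mm high (z), reaching from 70 mm behind (-x) to 30 mm ahead (+x) of this point. The loupe weighs about 0.13 kg and lies flat on the bench, so that this point is 10 mm above it.
- loupe: The whole loupe; origin under the grip point at the underside of the handle; axes as for lens.
- cap_mid (a point): Middle of the white plastic end cap: a plain solid round cap 44 mm across (38 mm above 27 mm up) and 42 mm high, standing on its wide end; this point is on its axis, 21 mm up.
- cap: The end cap; origin at the centre of its underside.
- union_mid (a point): Middle of the brass union, standing upright, 44 mm high: a hexagon (about 30 mm across the flats, 35 mm over the corners; two corners lie on its x axis, two flats face its y) from 13 to 33 mm up, with a round end 24 mm across below and 20 mm across above; this point is on its axis, 22 mm up.
- union: The union; origin at the centre of its underside.
- tee_mid (a point): Middle of the grey plastic tee, standing upright: a round tube 26 mm across and 42 mm high with one round side branch, 19 mm across at its end, reaching level along +x to 33 mm from the axis; this point is on the tube's axis, 21 mm up. Pinch the tube across y.
- tee: The tee; origin at the centre of its underside.
- stand: The inspection stand: tray on a black base plate (160 x 190 x 8 mm) with a 40 mm wide tongue along +x that carries the post; origin under the tray's centre, on the bench; axes as for tray_floor.
- vial: Glass vial with a black cap, 25 mm across, 54 mm high, standing among the fittings; not to be moved. Origin at the centre of its underside.
- vial2: Another such vial, standing apart nearer the robot; not to be moved.
- offcut: Short open piece of white pipe, 50 mm across, 35 mm high, standing; not to be moved. Origin at the centre of its underside.
- pen: Black marker pen, 130 x 13 x 13 mm, lying along its x; not to be moved. Origin at the middle of its underside.
- bottle: White bottle, 60 mm across, 140 mm high, standing towards the far left; not to be moved. Origin at the centre of its underside.
- beaker: Glass beaker, 64 mm across, 65 mm high, standing beyond the fittings; not to be moved. Origin at the centre of its underside.
Mind the look-alikes: they are no part of the job. What is shaped like the tee but green is not meant. Leave any purple look-alike of the loupe alone.

How it is judged:
On the way, in this order (a step that is already met when the one before it is completed fails the run):
1. the end cap, the union and the tee all lie in the tray, released, with the loupe not yet taken (x of cap_mid in the frame of tray_floor between -0.065 and 0.065 m and y of cap_mid in the frame of tray_floor between -0.085 and 0.085 m and z of each of cap_mid, union_mid, tee_mid in the frame of tray_floor below 0.035 m and linear speed of each of cap, union, tee below 0.03 m/s and contact force between each of cap, union, tee and the fingers below 0.05 N and x of union_mid in the frame of tray_floor between -0.065 and 0.065 m and y of union_mid in the frame of tray_floor between -0.085 and 0.085 m and x of tee_mid in the frame of tray_floor between -0.065 and 0.065 m and y of tee_mid in the frame of tray_floor between -0.085 and 0.085 m and distance of lens from where it was at the start of the episode below 0.03 m), for 0.2 s.
2. the loupe is held level over the tee at the collar's height (z of lens in the frame of focus_mark between -0.008 and 0.008 m and horizontal distance between lens and tee_mid below 0.018 m and angle between lens's own z axis and vertical below 0.12 rad and linear speed of loupe below 0.03 m/s and angular speed of loupe below 0.2 rad/s and contact force between loupe and the fingers above 0.5 N and contact force between loupe and stand below 0.1 N and contact force between loupe and cap below 0.1 N and contact force between loupe and union below 0.1 N and contact force between loupe and tee below 0.1 N), for 0.2 s.
At the end, for the whole second after the job is handed in: The three fittings rest on the tray's floor (their middles inside its walls and less than 35 mm above its floor), released. The loupe is held by the fingers alone, still, tilted less than 0.12 rad, its lens middle within 8 mm of the collar's height and within 18 mm sideways of the tee's middle (all of step 2 and x of cap_mid in the frame of tray_floor between -0.065 and 0.065 m and y of cap_mid in the frame of tray_floor between -0.085 and 0.085 m and z of each of cap_mid, union_mid, tee_mid in the frame of tray_floor below 0.035 m and linear speed of each of cap, union, tee below 0.03 m/s and contact force between each of cap, union, tee and the fingers below 0.05 N and x of union_mid in the frame of tray_floor between -0.065 and 0.065 m and y of union_mid in the frame of tray_floor between -0.085 and 0.085 m and x of tee_mid in the frame of tray_floor between -0.065 and 0.065 m and y of tee_mid in the frame of tray_floor between -0.085 and 0.085 m); the arm keeps its last pose, push and grip.
It fails at once if the cap is dropped (loose in the air more than 60 mm above the tray's floor) (height (world z) of cap_mid above 0.095 m and contact force between cap and the fingers below 0.02 N).
It fails at once if the union is dropped (loose in the air more than 60 mm above the tray's floor) (height (world z) of union_mid above 0.095 m and contact force between union and the fingers below 0.02 N).
It fails at once if the tee is dropped (loose in the air more than 60 mm above the tray's floor) (height (world z) of tee_mid above 0.095 m and contact force between tee and the fingers below 0.02 N).
It fails at once if a bystander is disturbed (moved more than 30 mm) (distance of any of vial, vial2, offcut, pen, bottle, beaker from where it was at the start of the episode above 0.03 m).
It fails at once if the collar is shifted (more than 6 mm) (distance of focus_mark from where it was at the start of the episode above 0.006 m).
It also fails if it takes over 72 s, if anything falls off the work surface, if the arm or the gripper's body presses on something with over 40 N, if the wrist force passes 120 N, or if a joint passes its speed limit or range.

### The arm

A 6-joint arm with a two-finger parallel gripper is mounted at the origin on the work surface. World frame = base frame: x ahead of the robot, y to its left, z up, the work surface at z = 0. Lengths are in m, angles in rad, forces in N, time in s.
With the tool pointing down it reaches from about 0.325 to 0.775 m from the base axis. Payload 9.3 kg.
Tool frame: the origin (TCP) lies on the centre line of the jaws, within the pads' length; the fingertips stand 8 mm ahead of it and the grasp point (between the pads) lies 11 mm behind it (finger_overhang is the z of the fingertips in the tool frame, in m); z points along the fingers, x is the direction in which the jaws open and shut, and the axes are right-handed (so a half turn about z gives the same grasp; the last joint's range is limited). The gripper opens to 85 mm and grips with 20 to 120 N. Pads are 22 mm wide; open, the fingers measure 114 mm over their backs; the gripper's body (76 mm by 85 mm) begins 54 mm behind the grasp point. The pads swing forward as they close: fully open they stand 13 mm farther back than shut.
Start: joints at [-1.319, 0.259, 0.021, 1.334, 0, 1.418], TCP at [0.217, -0.506, 0.239] pointing down, gripper open.
Joint ranges: [-3.04, 3.04], [-0.91, 1.82], [-1.04, 1.36], [-1.92, 1.95], [-1.52, 1.45], [-3.14, 3.14]. Speed limits (rad/s): [2.22, 2.22, 2.79, 3.14, 3.14, 3.14].

### API

Orientations are given as a unit quaternion [w, x, y, z].
In Python, from station import get_state, snapshot, camera_params, job_done, silhouettes, pinpoint, finger_overhang gives the robot as it stands.
- The arm moves only by the tool arm_command, never from a script. Its argument "deltas" is a list of rows, each an object with "travel": the shift along the world's x, y, z in cm, a list of three; "delta_rot": the turn, a rotation vector about the world's x, y, z in degrees, a list of three. In form: [{"travel": [tx, ty, tz], "delta_rot": [ax, ay, az]}, ...]. A call has 1 to 10 rows; each row shifts and turns the commanded pose from where the row before left it; what a row does not reach is not made up. A row lasts 1/12 s, in which the tool goes at most 41.7 mm and 7.16 degrees, less where a joint would pass 70% of its speed; a pose out of reach is approached as far as the arm can. A call with a gripper value outside its range is refused whole. "jaw" is the gripper command: -1 is shut, 1 is fully open, values between are in proportion, set as the call begins (left out, the last holds). The fingers move at their own pace and stop on an object; "newtons" is the grip in N (left out, the last holds). Time passes only in rows, so rows that do not move let the fingers close. It gives the time, the measured TCP pose, the force and the opening at its end, in the units of the state.
- get_state(): the state, without advancing time (a new reading comes with each control period).
- snapshot(name): name is "side" or "top"; returns (picture, depth): 400x640x3 uint8, blue, green, red; 400x640 float32, m along the optical axis (not along the pixel's ray), 0 where there is no reading.
- camera_params(name): a dict with "fx", "fy", "cx", "cy" (pixels), "dist_coeffs" ([k1, k2, p1, p2, k3] as OpenCV has them; the pictures are not rectified), "position" and "attitude" of the camera in the world. Camera axes: x right, y down, z forward; pixel columns grow to the right and rows downward; lengths in m; the calibration is good to about 2 mm. A picture is of the moment at which its call begins. camera_params takes no time and is no camera call.
- job_done(): hands the job in, once; it reports no verdict.
Trained networks look in the newest picture that a camera, given by its name, has taken for a name from the list of things; names that differ only in an ending like _2 or _b are one class to them, and where a whole thing is asked for, a point or a joint stands for the part that bears it (a point fixed in the world has none). Each returns a list of dicts, best first, with "score" (0 to 1); they miss things now and then, are a little off and sometimes report something else, mostly with a low value. They report only what shows in the picture. A call takes as long as a camera call. They do not tell look-alikes from the thing itself.
- silhouettes(thing, camera): "pixels" (400x640 bool, what is visible of it).
- pinpoint(thing, camera): "at" ([x, y, z] in m, in world coordinates, good to about 4 mm: a listed point, or the origin of a listed thing).
The state is a dict: "time_s": time; "joint_pos": joint angles; "joint_vel": joint speeds; "joint_efforts": joint torques, N m; "eef_pos": TCP position; "orientation": TCP orientation; "wrist_force": force on the tool from outside, world axes, zero at the start; "ft_torque": the same for the moment, N m; "finger_gap": finger opening in m.
Only numpy, scipy, OpenCV 4.12 (cv2) and the standard library are available. Lean on these libraries where they do the work, as an engineer would, in place of code of your own. Each camera call takes 0.05 s, during which the arm holds its last target.

## Working session

There is one attempt and no reset: what is moved stays moved. The work goes in short steps, Python scripts to look and compute and a tool call to move; the robot and the scene stay as the last step left them, time stands still between calls to the robot, and variables do not carry over. Pictures are saved under pics/ and viewed, and the job is handed in when it is done.

Besides the shell and the picture viewer there is one more tool, called after ">>>" by a JSON object that holds its "api" and its "payload", one argument or row to a line. arm_command: Moves the arm, as the interface text tells. Its arguments: {"type":"object","properties":{"deltas":{"type":"array"},"jaw":{"type":"number"},"newtons":{"type":"number"}},"required":["deltas"]}

```bash
ls; mkdir -p pics; python3 - <<'E'
from station import *
import cv2
print(get_state()); print(finger_overhang)
for n in("side","top"):
    p,d=snapshot(n); cv2.imwrite(f"pics/{n}0.png",p); print(camera_params(n))
E
```

```text
pics
{'time_s': 0.0, 'joint_pos': array([-1.31861510e+00,  2.59188513e-01,  2.07360956e-02,  1.33373366e+00,
       -1.17237150e-05,  1.41818223e+00]), 'joint_vel': array([-4.18928687e-04,  4.62214240e-05,  7.31119592e-04, -8.63778827e-04,
        1.30995852e-03, -5.08886130e-04]), 'joint_efforts': array([ 2.72310954e-04, -5.55646062e+01,  3.44524670e+01,  1.37039577e-02,
       -1.46069915e-04,  4.69859927e-06]), 'eef_pos': array([ 0.21651776, -0.50526765,  0.23865808]), 'orientation': array([-4.61944993e-04,  8.34814342e-01, -5.50531136e-01, -5.19126838e-04]), 'wrist_force': array([ 0.34216931,  0.45040905, -0.06878464]), 'ft_torque': array([-0.03893007, -0.0325306 , -0.03121272]), 'finger_gap': 0.08497656714435434}
0.008
{'fx': 466.67233733221065, 'fy': 466.67233733221065, 'cx': 316.9975603133727, 'cy': 199.0847197747439, 'dist_coeffs': array([-0.05834112,  0.        ,  0.        ,  0.        ,  0.        ]), 'position': array([ 0.42430471, -1.11831719,  0.81567188]), 'attitude': array([-0.47949078,  0.87651638, -0.0382786 ,  0.01850361])}
{'fx': 391.36862851985, 'fy': 391.36862851985, 'cx': 314.581426878643, 'cy': 196.8755246850642, 'dist_coeffs': array([-0.03858539,  0.        ,  0.        ,  0.        ,  0.        ]), 'position': array([0.38377191, 0.02303707, 1.09962432]), 'attitude': array([ 0.04975722, -0.69811626,  0.71221053, -0.05398214])}
```

View pics/top0.png

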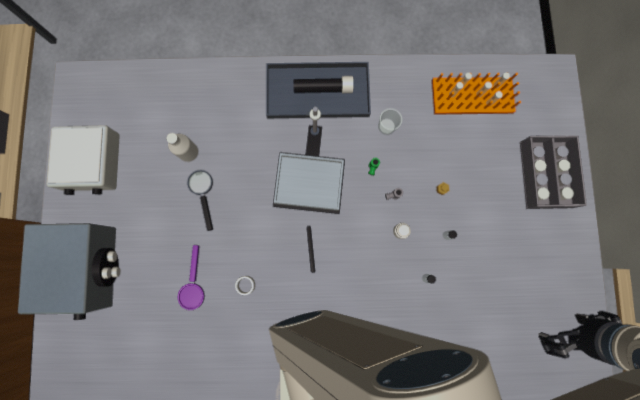

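View pics/side0.png

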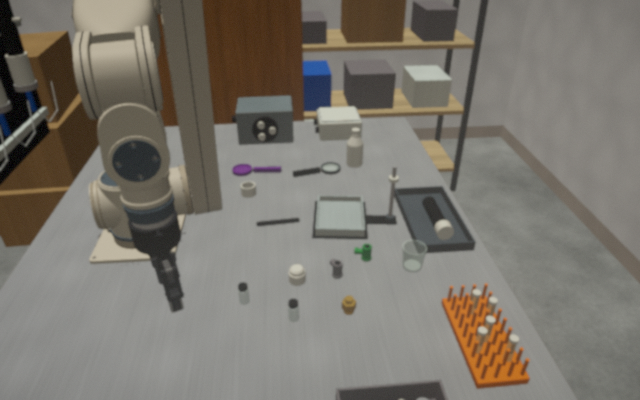

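```bash
python3 - <<'E'
from station import *
for n in ["tray_floor","focus_mark","lens","loupe_grip","cap_mid","union_mid","tee_mid","stand","vial","offcut","pen","beaker","bottle"]:
    for c in ("top","side"):
        print(n,c,[(r['at'].round(3) if hasattr(r['at'],'round') else r['at'],round(float(r['score']),2)) for r in pinpoint(n,c)])
print(get_state()['time_s'])
E
```

```text
tray_floor top [([0.5822, 0.0329, 0.0129], 0.66)]
tray_floor side []
focus_mark top [([0.7379, 0.0127, 0.1437], 0.65)]
focus_mark side [([0.739, 0.0113, 0.1458], 0.5), ([0.7502, -0.1988, -0.0006], 0.28)]
lens top [([0.2741, 0.3548, 0.0107], 0.62), ([0.5902, 0.3391, 0.0057], 0.58)]
lens side [([0.2731, 0.3546, 0.006], 0.85), ([0.5957, 0.339, 0.0099], 0.79)]
loupe_grip top [([0.3461, 0.3507, 0.0104], 0.87), ([0.5234, 0.3206, 0.0085], 0.59)]
loupe_grip side [([0.3451, 0.3522, 0.0115], 0.75), ([0.5248, 0.3252, 0.0127], 0.73)]
cap_mid top [([0.4433, -0.2248, 0.0192], 0.59)]
cap_mid side [([0.3113, 0.2083, -0.0031], 0.61), ([0.4461, -0.2279, 0.0266], 0.5), ([0.5489, -0.2183, 0.0196], 0.49)]
union_mid top [([0.7369, 0.0146, 0.1445], 0.57), ([0.5609, -0.3459, 0.0248], 0.48)]
union_mid side [([0.5602, -0.3445, 0.0229], 0.7)]
tee_mid top [([0.6302, -0.153, 0.0189], 0.49)]
tee_mid side [([0.5489, -0.2157, 0.024], 0.71), ([0.6354, -0.1578, 0.0241], 0.48)]
stand top [([0.5862, 0.0275, 0.0035], 0.56)]
stand side [([0.5856, 0.0303, 0.0009], 0.84), ([0.4425, -0.2292, 0.0233], 0.6)]
vial top [([0.4327, -0.3548, -0.0008], 0.52), ([0.3144, -0.2872, -0.0013], 0.39)]
vial side [([0.3087, -0.2893, -0.0054], 0.5)]
offcut top [([0.3032, 0.2059, 0.0012], 0.74)]
offcut side [([0.309, 0.2104, -0.0043], 0.46)]
pen top [([0.4016, 0.0265, -0.0032], 0.59)]
pen side [([0.401, 0.0277, 0.0008], 0.72)]
beaker top [([0.7478, -0.199, -0.0], 0.71)]
beaker side [([0.749, -0.2014, -0.0026], 0.87), ([0.4345, -0.3557, 0.0011], 0.19)]
bottle top [([0.6786, 0.3778, -0.003], 0.82), ([0.5602, -0.3483, 0.0242], 0.29)]
bottle side [([0.683, 0.3764, 0.0009], 0.73)]
1.4
```

```bash
cat > h.py <<'E'
import numpy as np, cv2
from station import *
from scipy.spatial.transform import Rotation as R
def rot(q): return R.from_quat([q[1],q[2],q[3],q[0]])
def cloud(name,depth):
    c=camera_params(name); K=np.array([[c['fx'],0,c['cx']],[0,c['fy'],c['cy']],[0,0,1]])
    v,u=np.mgrid[0:400,0:640]
    p=cv2.undistortPoints(np.stack([u,v],-1).reshape(-1,1,2).astype(float),K,c['dist_coeffs']).reshape(400,640,2)
    P=np.dstack([p,np.ones((400,640))])*depth[...,None]
    W=rot(c['attitude']).apply(P.reshape(-1,3)).reshape(400,640,3)+c['position']
    W[depth<=0]=np.nan
    return W
def proj(name,X):
    c=camera_params(name); K=np.array([[c['fx'],0,c['cx']],[0,c['fy'],c['cy']],[0,0,1]])
    Rw=rot(c['attitude']).inv(); 
    P=Rw.apply(np.atleast_2d(X)-c['position'])
    return cv2.projectPoints(P,np.zeros(3),np.zeros(3),K,c['dist_coeffs'])[0].reshape(-1,2)
def crop(name,pic,X,half,scale,fn):
    u,v=proj(name,X)[0].astype(int)
    a=pic[max(0,v-half):v+half,max(0,u-half):u+half]
    cv2.imwrite(fn,cv2.resize(a,None,fx=scale,fy=scale,interpolation=cv2.INTER_CUBIC)); print(fn,u-half,v-half)
E
python3 - <<'E'
from h import *
for n in("side","top"):
    p,d=snapshot(n); np.save(f"{n}_d.npy",d); np.save(f"{n}_p.npy",p)
    W=cloud(n,d); np.save(f"{n}_W.npy",W)
    tiles=[]
    for X in ([.5489,-.217,.03],[.5605,-.345,.03],[.445,-.226,.03],[.738,.012,.14],[.555,.33,.01]):
        u,v=proj(n,X)[0].round().astype(int); print(n,X,u,v)
        h=26
        a=p[v-h:v+h,u-h:u+h]; tiles.append(cv2.resize(a,(260,260),interpolation=cv2.INTER_CUBIC))
    tiles.append(tiles[0]*0)
    cv2.imwrite(f"pics/{n}_t.png",np.vstack([np.hstack(tiles[:3]),np.hstack(tiles[3:])]))
E
```

```text
side [0.5489, -0.217, 0.03] 337 266
side [0.5605, -0.345, 0.03] 349 302
side [0.445, -0.226, 0.03] 296 271
side [0.738, 0.012, 0.14] 394 180
side [0.555, 0.33, 0.01] 320 169
top [0.5489, -0.217, 0.03] 398 193
top [0.5605, -0.345, 0.03] 444 188
top [0.445, -0.226, 0.03] 403 230
top [0.738, 0.012, 0.14] 314 115
top [0.555, 0.33, 0.01] 203 195
```

View pics/top_t.png

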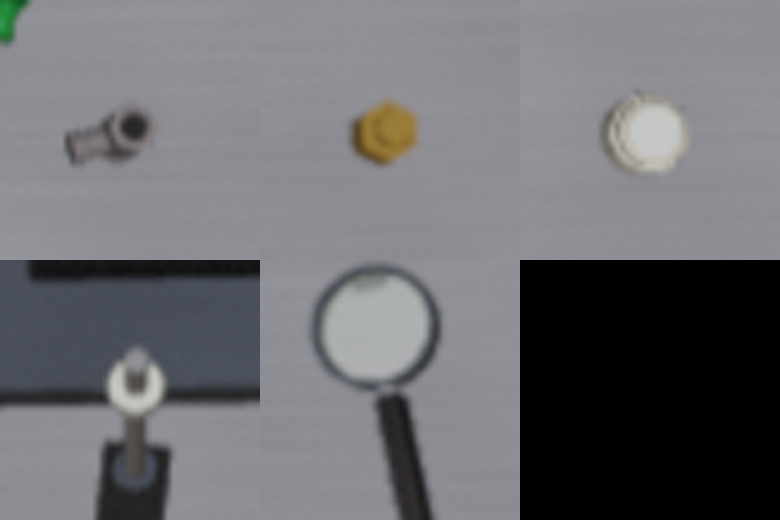

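View pics/side_t.png

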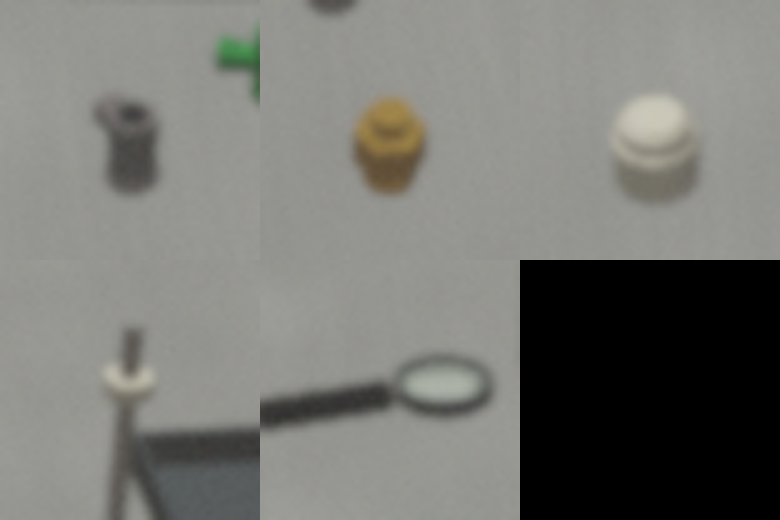

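```bash
python3 - <<'E'
from h import *
for n in("top","side"):
    W=np.load(f"{n}_W.npy").reshape(-1,3); p=np.load(f"{n}_p.npy").reshape(-1,3)
    print(n,'bench z',np.nanmedian(W[(abs(W[:,0]-.45)<.03)&(abs(W[:,1]+.1)<.03)][:,2]))
    for k,X in dict(tee=(.5489,-.217),union=(.5605,-.345),cap=(.445,-.226)).items():
        m=np.hypot(W[:,0]-X[0],W[:,1]-X[1])<.045
        Q=W[m]; Q=Q[Q[:,2]>.006]
        print(n,k,len(Q),'zmax',np.percentile(Q[:,2],[50,90,99]).round(4))
        for lo,hi in ((.036,.05),(.01,.036)):
            q=Q[(Q[:,2]>lo)&(Q[:,2]<hi)]
            if len(q): print('   ',lo,len(q),q[:,:2].mean(0).round(4),q.min(0).round(4),q.max(0).round(4))
    m=(np.hypot(W[:,0]-.738,W[:,1]-.0127)<.03)&(W[:,2]>.1)
    for q,c in zip(W[m],p[m]): print(q.round(4),c)
    # tray
    m=(abs(W[:,0]-.585)<.14)&(abs(W[:,1]-.03)<.14)
    Q=W[m]; 
    for lo,hi in ((.026,.040),(.008,.018)):
        q=Q[(Q[:,2]>lo)&(Q[:,2]<hi)]; r=cv2.minAreaRect(q[:,:2].astype(np.float32)); print('tray',lo,len(q),np.median(q[:,2]),r)
E
```

```text
top bench z 0.0002862226921240829
top tee 139 zmax [0.0347 0.0441 0.0471]
    0.036 69 [ 0.5491 -0.214 ] [ 0.5376 -0.2253  0.0376] [ 0.5607 -0.2027  0.0477]
    0.01 64 [ 0.5435 -0.195 ] [ 0.5332 -0.217   0.0105] [ 0.5582 -0.1813  0.0347]
top union 122 zmax [0.0343 0.0437 0.0457]
    0.036 49 [ 0.5601 -0.3414] [ 0.5504 -0.351   0.0361] [ 0.57   -0.3298  0.0458]
    0.01 72 [ 0.5589 -0.34  ] [ 0.5437 -0.3578  0.0126] [ 0.5764 -0.3283  0.0358]
top cap 229 zmax [0.0395 0.0435 0.0458]
    0.036 147 [ 0.446  -0.2234] [ 0.4286 -0.2424  0.0363] [ 0.4641 -0.2067  0.0459]
    0.01 69 [ 0.4424 -0.2151] [ 0.4242 -0.2456  0.0104] [ 0.4678 -0.2021  0.0357]
[0.7412 0.0131 0.186 ] [131 124 123]
[0.7407 0.0107 0.1873] [138 131 130]
[0.737  0.0156 0.1905] [135 128 127]
[0.7376 0.0132 0.1888] [146 139 139]
[0.7373 0.0107 0.1894] [149 142 142]
[0.7377 0.0083 0.1884] [146 139 139]
[0.7354 0.0157 0.188 ] [144 140 140]
[0.7351 0.0132 0.1885] [149 143 142]
[0.7362 0.0107 0.1857] [150 143 143]
[0.7374 0.0082 0.1824] [147 139 139]
[0.7371 0.0058 0.1831] [125 123 121]
[0.7458 0.018  0.1542] [158 164 163]
[0.7
[... 10117 characters left out ...]
.0025 0.1133] [77 83 85]
[0.7296 0.0093 0.1061] [121 125 127]
[0.7321 0.0076 0.107 ] [ 96 101 103]
[0.7345 0.0055 0.1081] [82 86 90]
[0.737  0.0041 0.1089] [76 81 84]
[0.7299 0.0097 0.1024] [119 124 125]
[0.7313 0.0037 0.106 ] [ 94 101 104]
[0.7343 0.0039 0.1058] [83 89 93]
[0.7375 0.0047 0.1051] [77 81 83]
[0.7324 0.0069 0.1006] [ 94  99 103]
[0.7348 0.0046 0.1019] [81 87 89]
[0.7375 0.0038 0.1022] [76 81 84]
tray 0.026 298 0.02933370659430118 ((0.5854673385620117, 0.027071155607700348), (0.19005373120307922, 0.14011462032794952), 82.91936492919922)
tray 0.008 1398 0.011253331362618357 ((0.5892507433891296, 0.026168331503868103), (0.23204156756401062, 0.2290520966053009), 41.78335952758789)
```

```bash
cat > fit.py <<'E'
from h import *
from scipy.optimize import minimize
t=np.linspace(0,2*np.pi,24,endpoint=False)
def cyl(r,z0,z1): return np.vstack([np.c_[r*np.cos(t),r*np.sin(t),0*t+z] for z in(z0,z1)])
def hexa():
    a=np.arange(6)*np.pi/3; r=.030/np.sqrt(3); return np.vstack([np.c_[r*np.cos(a),r*np.sin(a),0*a+z] for z in(.013,.033)])
def br(): return np.vstack([np.c_[0*t+x,.0095*np.cos(t),.021+.0095*np.sin(t)] for x in(0,.033)])
M=dict(union=[cyl(.012,0,.013),hexa(),cyl(.010,.033,.044)],tee=[cyl(.013,0,.042),br()],cap=[cyl(.022,0,.027),cyl(.019,.027,.042)])
S=8;H=20
def fit(obj,x0,cams=('top','side'),pics=None,z0=0):
    data=[]
    for n in cams:
        p=(pics[n] if pics else np.load(f"{n}_p.npy")).astype(float)
        u,v=proj(n,[x0[0],x0[1],.02+z0])[0].round().astype(int)
        a=cv2.GaussianBlur(p,(0,0),.01)[v-H:v+H,u-H:u+H]
        ring=np.vstack([a[:3].reshape(-1,3),a[-3:].reshape(-1,3)]); bg=np.median(ring,0)
        d=np.linalg.norm(a-bg,axis=2); d=np.clip((d-10)/40.,0,1); data.append((n,u,v,d))
    def cost(x):
        c=0;cs,sn=np.cos(x[2]),np.sin(x[2])
        for n,u,v,d in data:
            im=np.zeros((2*H*S,2*H*S),np.uint8)
            for P in M[obj]:
                Q=np.c_[x[0]+cs*P[:,0]-sn*P[:,1],x[1]+sn*P[:,0]+cs*P[:,1],P[:,2]+z0]
                q=((proj(n,Q)-[u-H,v-H]+.5)*S)
                cv2.fillConvexPoly(im,cv2.convexHull(q.round().astype(np.int32)),255)
            m=cv2.GaussianBlur(cv2.resize(im,(2*H,2*H),interpolation=cv2.INTER_AREA)/255.,(0,0),.8)
            c+=((m-d)**2).sum()
        return c
    return cost
E
python3 - <<'E'
from fit import *
for obj,x0,yaws in (('union',[.5602,-.3445],range(-30,31,6)),('tee',[.549,-.216],range(80,141,10)),('cap',[.445,-.2265],[0])):
  for cams in (('top',),('side',),('top','side')):
    c=fit(obj,x0,cams); best=None
    res=[]
    for y in yaws:
        r=minimize(lambda s:c([x0[0]+s[0]*.01,x0[1]+s[1]*.01,np.radians(y)+s[2]*.2*(obj!='cap')]),[0,0,0],method='Nelder-Mead',options=dict(initial_simplex=np.array([[0,0,0],[.4,0,0],[0,.4,0],[0,0,.5]]),maxiter=90))
        s=r.x; res.append((round(r.fun,2),round(x0[0]+s[0]*.01,4),round(x0[1]+s[1]*.01,4),round(y+np.degrees(s[2]*.2),1)))
    print(obj,cams,sorted(res)[:4])
E
```

```text
Traceback (most recent call last):
  File "fit.py", line 24, in cost
    q=((proj(n,Q)-[u-H,v-H]+.5)*S)
        ~~~~^^^^^
  File "h.py", line 14, in proj
    c=camera_params(name); K=np.array([[c['fx'],0,c['cx']],[0,c['fy'],c['cy']],[0,0,1]])
ValueError: time passes only in moves, steps and waits
```

```bash
sed -i 's/camera_params(name)/CP(name)/; s/^def rot/_c={}\ndef CP(n):\n    if n not in _c: _c[n]=camera_params(n)\n    return _c[n]\ndef rot/' h.py
cat > run1.py <<'E'
from fit import *
for obj,x0,yaws in (('union',[.5602,-.3445],range(-30,31,6)),('tee',[.549,-.216],range(80,141,10)),('cap',[.445,-.2265],[0])):
  for cams in (('top',),('side',),('top','side')):
    c=fit(obj,x0,cams); best=None
    res=[]
    for y in yaws:
        r=minimize(lambda s:c([x0[0]+s[0]*.01,x0[1]+s[1]*.01,np.radians(y)+s[2]*.2*(obj!='cap')]),[0,0,0],method='Nelder-Mead',options=dict(initial_simplex=np.array([[0,0,0],[.4,0,0],[0,.4,0],[0,0,.5]]),maxiter=90))
        s=r.x; res.append((round(r.fun,2),round(x0[0]+s[0]*.01,4),round(x0[1]+s[1]*.01,4),round(y+np.degrees(s[2]*.2),1)))
    print(obj,cams,sorted(res)[:4])
E
time python3 run1.py; python3 -c "
from station import *;print(get_state()['time_s'])"
```

```text
union ('top',) [(np.float64(3.74), np.float64(0.5604), np.float64(-0.3431), np.float64(4.1)), (np.float64(3.74), np.float64(0.5605), np.float64(-0.3434), np.float64(3.0)), (np.float64(3.75), np.float64(0.5603), np.float64(-0.3432), np.float64(0.9)), (np.float64(3.77), np.float64(0.5604), np.float64(-0.3432), np.float64(4.2))]
union ('side',) [(np.float64(3.7), np.float64(0.56), np.float64(-0.346), np.float64(52.7)), (np.float64(3.71), np.float64(0.56), np.float64(-0.3459), np.float64(-5.0)), (np.float64(3.73), np.float64(0.56), np.float64(-0.3462), np.float64(-6.0)), (np.float64(3.74), np.float64(0.56), np.float64(-0.3458), np.float64(-9.2))]
union ('top', 'side') [(np.float64(11.28), np.float64(0.5603), np.float64(-0.3444), np.float64(2.6)), (np.float64(11.28), np.float64(0.5605), np.float64(-0.3445), np.float64(0.7)), (np.float64(11.31), np.float64(0.5603), np.float64(-0.3444), np.float64(2.4)), (np.float64(11.4), np.float64(0.5604), np.float64(-0.3446), np.float64(63.1))]
tee ('top',) [(np.float64(5.75), np.float64(0.5485), np.float64(-0.2136), np.float64(103.8)), (np.float64(5.75
[... 537 characters left out ...]
19), np.float64(106.7))]
tee ('top', 'side') [(np.float64(38.38), np.float64(0.5492), np.float64(-0.2154), np.float64(106.2)), (np.float64(38.45), np.float64(0.5489), np.float64(-0.2156), np.float64(104.1)), (np.float64(38.46), np.float64(0.549), np.float64(-0.2156), np.float64(104.7)), (np.float64(38.66), np.float64(0.549), np.float64(-0.2156), np.float64(105.1))]
cap ('top',) [(np.float64(28.18), np.float64(0.4444), np.float64(-0.2228), np.float64(-1.6))]
cap ('side',) [(np.float64(65.85), np.float64(0.445), np.float64(-0.2274), np.float64(4.5))]
cap ('top', 'side') [(np.float64(103.6), np.float64(0.4451), np.float64(-0.2246), np.float64(-1.8))]
1.5
real	0m6.172s
user	0m6.673s
sys	0m0.124s
```

>>> {"api": "arm_command", "payload": {
  "deltas": [
    {"travel": [2.285, 2.798, 0], "delta_rot": [0, 0, 5.94]},
    {"travel": [2.285, 2.798, 0], "delta_rot": [0, 0, 5.94]},
    {"travel": [2.285, 2.798, 0], "delta_rot": [0, 0, 5.94]},
    {"travel": [2.285, 2.798, 0], "delta_rot": [0, 0, 5.94]},
    {"travel": [2.285, 2.798, 0], "delta_rot": [0, 0, 5.94]},
    {"travel": [2.285, 2.798, 0], "delta_rot": [0, 0, 5.94]},
    {"travel": [2.285, 2.798, 0], "delta_rot": [0, 0, 5.94]},
    {"travel": [2.285, 2.798, 0], "delta_rot": [0, 0, 5.94]},
    {"travel": [2.285, 2.798, -1], "delta_rot": [0, 0, 5.94]},
    {"travel": [2.285, 2.798, -1], "delta_rot": [0, 0, 5.94]}
  ],
  "jaw": 0.75,
  "newtons": 50
}}

```text
time_s: 2.33
eef_pos: [0.4462, -0.2244, 0.2197]
orientation: [0.001, 0.998, -0.062, 0.001]
wrist_force: [0.5, -0.2, -0.7]
finger_gap: 0.0748
```

>>> {"api": "arm_command", "payload": {
  "deltas": [
    {"travel": [-0.1, -0.1, -3.8], "delta_rot": [0, 0, 0]},
    {"travel": [0, 0, -3.8], "delta_rot": [0, 0, 0]},
    {"travel": [0, 0, -3.8], "delta_rot": [0, 0, 0]},
    {"travel": [0, 0, -3.8], "delta_rot": [0, 0, 0]},
    {"travel": [0, 0, -2.8], "delta_rot": [0, 0, 0]},
    {"travel": [0, 0, -1.7], "delta_rot": [0, 0, 0]},
    {"travel": [0, 0, -1.0], "delta_rot": [0, 0, 0]},
    {"travel": [0, 0, 0], "delta_rot": [0, 0, 0]}
  ]
}}

```text
time_s: 3.0
eef_pos: [0.443, -0.2259, 0.0102]
orientation: [-0.001, 0.998, -0.065, -0.002]
wrist_force: [-0.1, 0.4, 0.5]
finger_gap: 0.0745
```

>>> {"api": "arm_command", "payload": {
  "deltas": [
    {"travel": [0, 0, 0], "delta_rot": [0, 0, 0]},
    {"travel": [0, 0, 0], "delta_rot": [0, 0, 0]},
    {"travel": [0, 0, 0], "delta_rot": [0, 0, 0]},
    {"travel": [0, 0, 0], "delta_rot": [0, 0, 0]},
    {"travel": [0, 0, 0], "delta_rot": [0, 0, 0]},
    {"travel": [0, 0, 0], "delta_rot": [0, 0, 0]}
  ],
  "jaw": -1
}}

```text
time_s: 3.5
eef_pos: [0.4447, -0.2272, 0.0137]
orientation: [0.001, 0.998, -0.065, 0.001]
wrist_force: [-1.2, -0.6, 6.3]
finger_gap: 0.0422
```

>>> {"api": "arm_command", "payload": {
  "deltas": [
    {"travel": [0, 0, 0], "delta_rot": [0, 0, 0]},
    {"travel": [0, 0, 0], "delta_rot": [0, 0, 0]},
    {"travel": [0, 0, 1], "delta_rot": [0, 0, 0]},
    {"travel": [0, 0, 2], "delta_rot": [0, 0, 0]},
    {"travel": [0, 0, 2], "delta_rot": [0, 0, 0]},
    {"travel": [0, 0, 1], "delta_rot": [0, 0, 0]},
    {"travel": [0, 0, 0], "delta_rot": [0, 0, 0]}
  ]
}}

```text
time_s: 4.08
eef_pos: [0.4454, -0.2277, 0.0752]
orientation: [0.001, 0.998, -0.065, 0.002]
wrist_force: [0.7, 0.6, 0.1]
finger_gap: 0.0421
```

>>> {"api": "arm_command", "payload": {
  "deltas": [
    {"travel": [0.9, 1.3, 0], "delta_rot": [0, 0, 0]},
    {"travel": [1.7, 2.5, 0], "delta_rot": [0, 0, 0]},
    {"travel": [1.8, 2.8, 0], "delta_rot": [0, 0, 0]},
    {"travel": [1.9, 2.8, 0], "delta_rot": [0, 0, 0]},
    {"travel": [1.9, 2.8, 0], "delta_rot": [0, 0, 0]},
    {"travel": [1.9, 2.8, 0], "delta_rot": [0, 0, 0]},
    {"travel": [1.7, 2.5, 0], "delta_rot": [0, 0, 0]},
    {"travel": [1.2, 1.9, 0], "delta_rot": [0, 0, 0]},
    {"travel": [0.46, 0.8, 0], "delta_rot": [0, 0, 0]},
    {"travel": [0, 0, 0], "delta_rot": [0, 0, 0]}
  ]
}}

```text
time_s: 4.92
eef_pos: [0.5792, -0.0231, 0.0717]
orientation: [-0.0, 0.998, -0.063, -0.0]
wrist_force: [0.2, -0.5, -0.2]
finger_gap: 0.0419
```

```bash
python3 - <<'E'
from h import *
p,d=snapshot('side'); cv2.imwrite('pics/s1.png',cv2.resize(p[120:320,220:460],(720,600)))
print(get_state()['eef_pos'],get_state()['wrist_force'])
E
```

```text
[ 0.57848192 -0.02429649  0.0717978 ] [-0.10525058  0.53439685 -0.7492242 ]
```

View pics/s1.png

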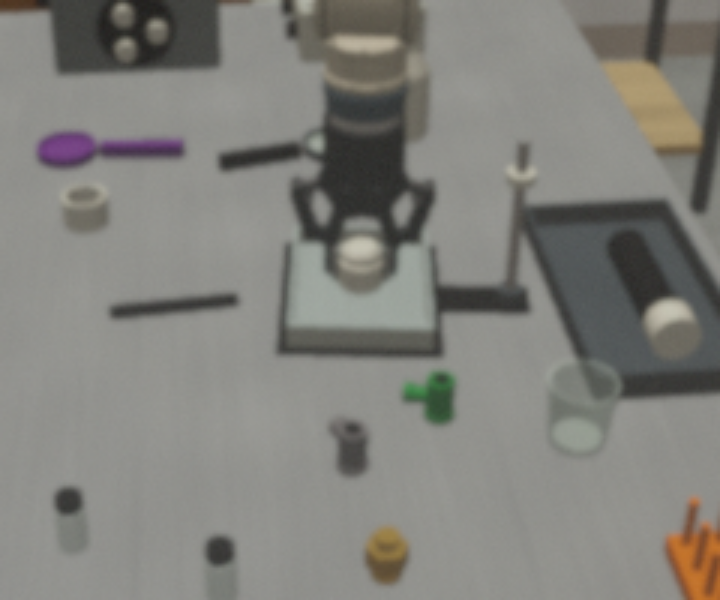

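>>> {"api": "arm_command", "payload": {
  "deltas": [
    {"travel": [0, 0, -1.2], "delta_rot": [0, 0, 0]},
    {"travel": [0, 0, -1.5], "delta_rot": [0, 0, 0]},
    {"travel": [0, 0, -1.0], "delta_rot": [0, 0, 0]},
    {"travel": [0, 0, -0.6], "delta_rot": [0, 0, 0]},
    {"travel": [0, 0, -0.3], "delta_rot": [0, 0, 0]},
    {"travel": [0, 0, 0], "delta_rot": [0, 0, 0]},
    {"travel": [0, 0, 0], "delta_rot": [0, 0, 0]}
  ]
}}

```text
time_s: 5.55
eef_pos: [0.5786, -0.0254, 0.0267]
orientation: [0.0, 0.998, -0.065, 0.0]
wrist_force: [-1.8, -1.8, 3.0]
finger_gap: 0.0423
```

>>> {"api": "arm_command", "payload": {
  "deltas": [
    {"travel": [0, 0, 0], "delta_rot": [0, 0, 0]},
    {"travel": [0, 0, 0], "delta_rot": [0, 0, 0]},
    {"travel": [0, 0, 0], "delta_rot": [0, 0, 0]},
    {"travel": [0, 0, 0], "delta_rot": [0, 0, 0]}
  ],
  "jaw": 0.5
}}

```text
time_s: 5.88
eef_pos: [0.5788, -0.0248, 0.0263]
orientation: [0.0, 0.998, -0.065, 0.0]
wrist_force: [1.1, 0.5, -0.7]
finger_gap: 0.0642
```

>>> {"api": "arm_command", "payload": {
  "deltas": [
    {"travel": [0, 0, 2.5], "delta_rot": [0, 0, 0]},
    {"travel": [0, 0, 3.5], "delta_rot": [0, 0, 0]},
    {"travel": [0, -1.5, 1.5], "delta_rot": [0, 0, -2]},
    {"travel": [-0.2, -3.5, 0], "delta_rot": [0, 0, -4]},
    {"travel": [-0.3, -4, 0], "delta_rot": [0, 0, -4]},
    {"travel": [-0.3, -4, 0], "delta_rot": [0, 0, -4]},
    {"travel": [-0.3, -4, 0], "delta_rot": [0, 0, -4]},
    {"travel": [-0.3, -4, 0], "delta_rot": [0, 0, -2.6]},
    {"travel": [-0.2, -4, 0], "delta_rot": [0, 0, 0]},
    {"travel": [-0.2, -3.5, 0], "delta_rot": [0, 0, 0]}
  ]
}}

```text
time_s: 6.72
eef_pos: [0.5602, -0.3123, 0.1013]
orientation: [0.0, 0.97, -0.242, 0.0]
wrist_force: [1.1, -1.0, -0.1]
finger_gap: 0.0643
```

>>> {"api": "arm_command", "payload": {
  "deltas": [
    {"travel": [0, -2, 0], "delta_rot": [0, 0, 0]},
    {"travel": [0, -1, 0], "delta_rot": [0, 0, 0]},
    {"travel": [0, 0, 0], "delta_rot": [0, 0, 0]},
    {"travel": [0, 0, 0], "delta_rot": [0, 0, 0]}
  ]
}}

```text
time_s: 7.05
eef_pos: [0.5606, -0.3391, 0.1009]
orientation: [-0.0, 0.97, -0.242, -0.0]
wrist_force: [0.2, -0.3, 0.1]
finger_gap: 0.0637
```

>>> {"api": "arm_command", "payload": {
  "deltas": [
    {"travel": [0, -0.54, -1], "delta_rot": [0, 0, 0]},
    {"travel": [0, 0, -2.5], "delta_rot": [0, 0, 0]},
    {"travel": [0, 0, -2.5], "delta_rot": [0, 0, 0]},
    {"travel": [0, 0, -1.8], "delta_rot": [0, 0, 0]},
    {"travel": [0, 0, -1.1], "delta_rot": [0, 0, 0]},
    {"travel": [0, 0, 0], "delta_rot": [0, 0, 0]},
    {"travel": [0, 0, 0], "delta_rot": [0, 0, 0]}
  ]
}}

```text
time_s: 7.63
eef_pos: [0.5609, -0.3443, 0.0122]
orientation: [-0.0, 0.97, -0.241, -0.0]
wrist_force: [-0.3, 0.8, 1.0]
finger_gap: 0.0639
```

>>> {"api": "arm_command", "payload": {
  "deltas": [
    {"travel": [0, 0, 0], "delta_rot": [0, 0, 0]},
    {"travel": [0, 0, 0], "delta_rot": [0, 0, 0]},
    {"travel": [0, 0, 0], "delta_rot": [0, 0, 0]},
    {"travel": [0, 0, 0], "delta_rot": [0, 0, 0]},
    {"travel": [0, 0, 0], "delta_rot": [0, 0, 0]},
    {"travel": [0, 0, 0], "delta_rot": [0, 0, 0]},
    {"travel": [0, 0, 0], "delta_rot": [0, 0, 0]}
  ],
  "jaw": -1
}}

```text
time_s: 8.22
eef_pos: [0.5613, -0.3456, 0.0138]
orientation: [0.0, 0.97, -0.242, 0.001]
wrist_force: [-0.2, 0.6, 6.8]
finger_gap: 0.0295
```

>>> {"api": "arm_command", "payload": {
  "deltas": [
    {"travel": [0, 0, 1], "delta_rot": [0, 0, 0]},
    {"travel": [0, 0, 2.5], "delta_rot": [0, 0, 0]},
    {"travel": [0, 0, 2.5], "delta_rot": [0, 0, 0]},
    {"travel": [0, 0, 1], "delta_rot": [0, 0, 0]},
    {"travel": [0, 1, 0], "delta_rot": [0, 0, 1]},
    {"travel": [0.2, 2.5, 0], "delta_rot": [0, 0, 3]},
    {"travel": [0.3, 3.5, 0], "delta_rot": [0, 0, 3]},
    {"travel": [0.3, 3.9, 0], "delta_rot": [0, 0, 3]},
    {"travel": [0.3, 3.9, 0], "delta_rot": [0, 0, 3]},
    {"travel": [0.3, 3.9, 0], "delta_rot": [0, 0, 3]}
  ]
}}

```text
time_s: 9.05
eef_pos: [0.5736, -0.1557, 0.0809]
orientation: [-0.0, 0.995, -0.103, -0.001]
wrist_force: [0.9, 0.8, -0.4]
finger_gap: 0.0297
```

>>> {"api": "arm_command", "payload": {
  "deltas": [
    {"travel": [0.3, 3.9, 0], "delta_rot": [0, 0, 3]},
    {"travel": [0.3, 3.9, 0], "delta_rot": [0, 0, 1.6]},
    {"travel": [0.3, 3.9, 0], "delta_rot": [0, 0, 0]},
    {"travel": [0.3, 3.9, 0], "delta_rot": [0, 0, 0]},
    {"travel": [0.3, 3.5, 0], "delta_rot": [0, 0, 0]},
    {"travel": [0.3, 2.5, 0], "delta_rot": [0, 0, 0]},
    {"travel": [0.2, 1.5, 0], "delta_rot": [0, 0, 0]},
    {"travel": [0, 0.8, 0], "delta_rot": [0, 0, 0]},
    {"travel": [0, 0, 0], "delta_rot": [0, 0, 0]},
    {"travel": [0, 0, 0], "delta_rot": [0, 0, 0]}
  ]
}}

```text
time_s: 9.88
eef_pos: [0.594, 0.0808, 0.0815]
orientation: [0.0, 0.998, -0.064, -0.001]
wrist_force: [-0.1, 0.2, -0.5]
finger_gap: 0.0293
```

```bash
python3 - <<'E'
from h import *
p,d=snapshot('side'); cv2.imwrite('pics/s2.png',cv2.resize(p[120:320,220:460],(720,600)))
s=get_state();print(s['eef_pos'],s['wrist_force'],s['orientation'])
E
```

```text
[0.59423267 0.08019637 0.0817859 ] [-1.27085653 -0.27349813 -0.66225712] [ 1.75084722e-04  9.97908000e-01 -6.46483936e-02 -4.22714948e-04]
```

View pics/s2.png

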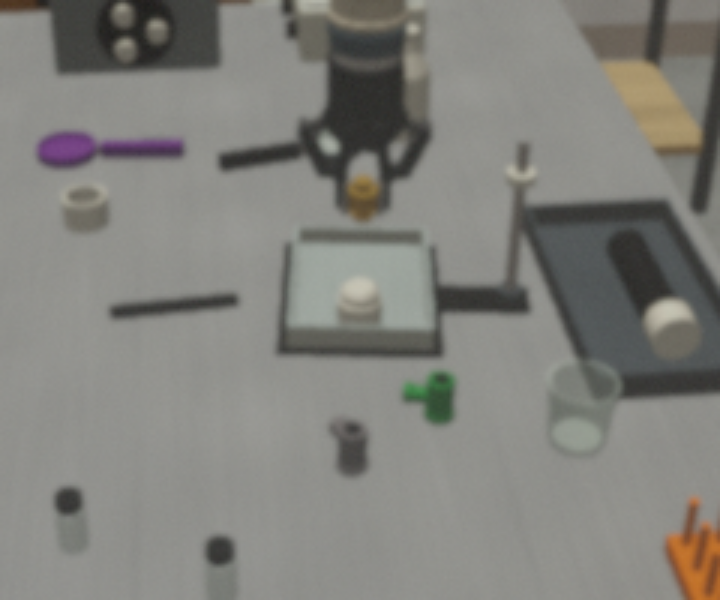

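>>> {"api": "arm_command", "payload": {
  "deltas": [
    {"travel": [0, 0.4, -1.2], "delta_rot": [0, 0, 0]},
    {"travel": [0, 0, -1.8], "delta_rot": [0, 0, 0]},
    {"travel": [0, 0, -1.3], "delta_rot": [0, 0, 0]},
    {"travel": [0, 0, -0.8], "delta_rot": [0, 0, 0]},
    {"travel": [0, 0, -0.5], "delta_rot": [0, 0, 0]},
    {"travel": [0, 0, 0], "delta_rot": [0, 0, 0]},
    {"travel": [0, 0, 0], "delta_rot": [0, 0, 0]}
  ]
}}

```text
time_s: 10.52
eef_pos: [0.595, 0.084, 0.0268]
orientation: [0.0, 0.998, -0.065, 0.0]
wrist_force: [-0.7, -0.1, -0.5]
finger_gap: 0.0296
```

>>> {"api": "arm_command", "payload": {
  "deltas": [
    {"travel": [0, 0, 0], "delta_rot": [0, 0, 0]},
    {"travel": [0, 0, 0], "delta_rot": [0, 0, 0]},
    {"travel": [0, 0, 0], "delta_rot": [0, 0, 0]},
    {"travel": [0, 0, 0], "delta_rot": [0, 0, 0]}
  ],
  "jaw": 0.3
}}

```text
time_s: 10.85
eef_pos: [0.5948, 0.0847, 0.0264]
orientation: [0.0, 0.998, -0.065, 0.0]
wrist_force: [1.0, -0.1, -0.1]
finger_gap: 0.0558
```

>>> {"api": "arm_command", "payload": {
  "deltas": [
    {"travel": [0, 0, 2.5], "delta_rot": [0, 0, 0]},
    {"travel": [0, 0, 3.5], "delta_rot": [0, 0, 0]},
    {"travel": [-0.2, -1.5, 1.5], "delta_rot": [0, 0, 2]},
    {"travel": [-0.6, -3.5, 0], "delta_rot": [0, 0, 4]},
    {"travel": [-0.6, -4, 0], "delta_rot": [0, 0, 4]},
    {"travel": [-0.6, -4, 0], "delta_rot": [0, 0, 4]},
    {"travel": [-0.6, -4, 0], "delta_rot": [0, 0, 4]},
    {"travel": [-0.6, -4, 0], "delta_rot": [0, 0, 4]},
    {"travel": [-0.6, -4, 0], "delta_rot": [0, 0, 1.4]},
    {"travel": [-0.5, -3, 0], "delta_rot": [0, 0, 0]}
  ]
}}

```text
time_s: 11.68
eef_pos: [0.5511, -0.1981, 0.1014]
orientation: [0.0, 0.99, 0.14, 0.0]
wrist_force: [1.9, 0.7, -0.2]
finger_gap: 0.0554
```

>>> {"api": "arm_command", "payload": {
  "deltas": [
    {"travel": [-0.3, -1.5, 0], "delta_rot": [0, 0, 0]},
    {"travel": [0, -0.5, 0], "delta_rot": [0, 0, 0]},
    {"travel": [0, 0, 0], "delta_rot": [0, 0, 0]},
    {"travel": [0, 0, 0], "delta_rot": [0, 0, 0]}
  ]
}}

```text
time_s: 12.02
eef_pos: [0.5487, -0.2147, 0.1012]
orientation: [-0.0, 0.99, 0.139, -0.0]
wrist_force: [-0.1, 1.1, 0.2]
finger_gap: 0.0555
```

```bash
python3 - <<'E'
from h import *
p,d=snapshot('side'); cv2.imwrite('pics/s3.png',cv2.resize(p[120:320,220:460],(720,600)))
s=get_state();print(s['eef_pos'],s['wrist_force'],s['orientation'])
E
```

```text
[ 0.54882651 -0.21414108  0.10124199] [0.22965517 0.40308354 0.1963386 ] [-2.05815565e-04  9.90223361e-01  1.39490682e-01 -5.70809178e-05]
```

View pics/s3.png

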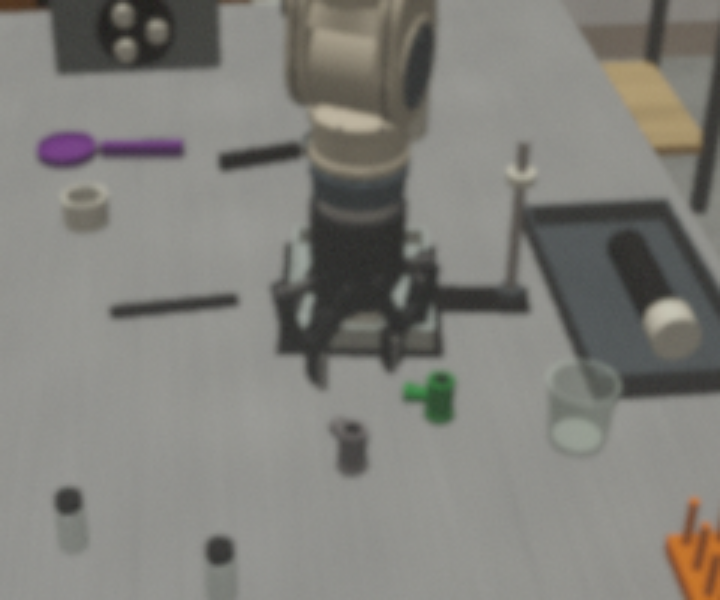

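>>> {"api": "arm_command", "payload": {
  "deltas": [
    {"travel": [0, -0.12, -1], "delta_rot": [0, 0, 0]},
    {"travel": [0, 0, -2.5], "delta_rot": [0, 0, 0]},
    {"travel": [0, 0, -2.5], "delta_rot": [0, 0, 0]},
    {"travel": [0, 0, -1.8], "delta_rot": [0, 0, 0]},
    {"travel": [0, 0, -0.9], "delta_rot": [0, 0, 0]},
    {"travel": [0, 0, 0], "delta_rot": [0, 0, 0]},
    {"travel": [0, 0, 0], "delta_rot": [0, 0, 0]}
  ]
}}

```text
time_s: 12.65
eef_pos: [0.5489, -0.2157, 0.0142]
orientation: [-0.0, 0.99, 0.14, -0.0]
wrist_force: [-0.2, 0.6, 0.1]
finger_gap: 0.0556
```

>>> {"api": "arm_command", "payload": {
  "deltas": [
    {"travel": [0, 0, 0], "delta_rot": [0, 0, 0]},
    {"travel": [0, 0, 0], "delta_rot": [0, 0, 0]},
    {"travel": [0, 0, 0], "delta_rot": [0, 0, 0]},
    {"travel": [0, 0, 0], "delta_rot": [0, 0, 0]},
    {"travel": [0, 0, 0], "delta_rot": [0, 0, 0]},
    {"travel": [0, 0, 0], "delta_rot": [0, 0, 0]},
    {"travel": [0, 0, 0], "delta_rot": [0, 0, 0]}
  ],
  "jaw": -1
}}

```text
time_s: 13.23
eef_pos: [0.5494, -0.2166, 0.0156]
orientation: [0.001, 0.99, 0.139, 0.001]
wrist_force: [-0.4, 1.8, 6.4]
finger_gap: 0.0245
```

>>> {"api": "arm_command", "payload": {
  "deltas": [
    {"travel": [0, 0, 1], "delta_rot": [0, 0, 0]},
    {"travel": [0, 0, 2.5], "delta_rot": [0, 0, 0]},
    {"travel": [0, 0, 2.5], "delta_rot": [0, 0, 0]},
    {"travel": [0, 0, 1], "delta_rot": [0, 0, 0]},
    {"travel": [0.1, 1, 0], "delta_rot": [0, 0, -1]},
    {"travel": [0.3, 2.2, 0], "delta_rot": [0, 0, -3]},
    {"travel": [0.5, 3, 0], "delta_rot": [0, 0, -3]},
    {"travel": [0.5, 3, 0], "delta_rot": [0, 0, -3]},
    {"travel": [0.5, 3, 0], "delta_rot": [0, 0, -3]},
    {"travel": [0.5, 3, 0], "delta_rot": [0, 0, -3]}
  ]
}}

```text
time_s: 14.07
eef_pos: [0.5727, -0.0631, 0.0845]
orientation: [0.0, 1.0, -0.002, 0.0]
wrist_force: [0.4, -0.6, -0.5]
finger_gap: 0.0247
```

>>> {"api": "arm_command", "payload": {
  "deltas": [
    {"travel": [0.5, 3, 0], "delta_rot": [0, 0, -3]},
    {"travel": [0.4, 3, 0], "delta_rot": [0, 0, -3]},
    {"travel": [0.3, 2, 0], "delta_rot": [0, 0, -1.4]},
    {"travel": [0.2, 1.2, 0], "delta_rot": [0, 0, 0]},
    {"travel": [0, 0.4, 0], "delta_rot": [0, 0, 0]},
    {"travel": [0, 0, 0], "delta_rot": [0, 0, 0]},
    {"travel": [0, 0, 0], "delta_rot": [0, 0, 0]}
  ]
}}

```text
time_s: 14.65
eef_pos: [0.5866, 0.0309, 0.0843]
orientation: [0.0, 0.998, -0.064, -0.0]
wrist_force: [-0.8, 0.2, -1.1]
finger_gap: 0.0248
```

```bash
python3 - <<'E'
from h import *
p,d=snapshot('side'); cv2.imwrite('pics/s4.png',cv2.resize(p[120:320,220:460],(720,600)))
s=get_state();print(s['eef_pos'],s['wrist_force'],s['orientation'])
E
```

```text
[0.5866392  0.03052659 0.08425849] [-0.78180239 -0.31266788 -0.1392247 ] [ 1.61096325e-04  9.97896164e-01 -6.48322344e-02 -4.30012638e-05]
```

View pics/s4.png

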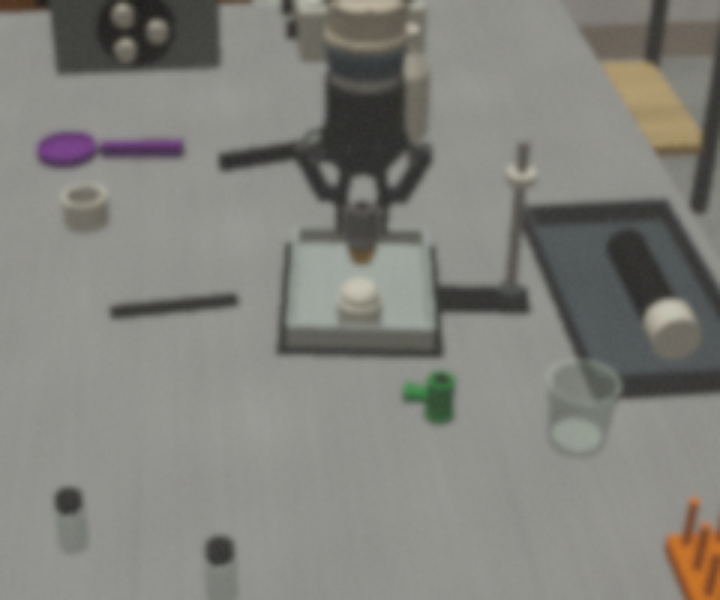

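>>> {"api": "arm_command", "payload": {
  "deltas": [
    {"travel": [0, -0.5, 0], "delta_rot": [0, 0, 0]},
    {"travel": [0, 0, -1.2], "delta_rot": [0, 0, 0]},
    {"travel": [0, 0, -1.8], "delta_rot": [0, 0, 0]},
    {"travel": [0, 0, -1.3], "delta_rot": [0, 0, 0]},
    {"travel": [0, 0, -0.8], "delta_rot": [0, 0, 0]},
    {"travel": [0, 0, -0.5], "delta_rot": [0, 0, 0]},
    {"travel": [0, 0, 0], "delta_rot": [0, 0, 0]},
    {"travel": [0, 0, 0], "delta_rot": [0, 0, 0]}
  ]
}}

```text
time_s: 15.37
eef_pos: [0.587, 0.0259, 0.0288]
orientation: [0.0, 0.998, -0.065, 0.0]
wrist_force: [0.6, -0.5, -0.5]
finger_gap: 0.0252
```

>>> {"api": "arm_command", "payload": {
  "deltas": [
    {"travel": [0, 0, 0], "delta_rot": [0, 0, 0]},
    {"travel": [0, 0, 0], "delta_rot": [0, 0, 0]},
    {"travel": [0, 0, 0], "delta_rot": [0, 0, 0]},
    {"travel": [0, 0, 0], "delta_rot": [0, 0, 0]}
  ],
  "jaw": 0.3
}}

```text
time_s: 15.7
eef_pos: [0.5868, 0.0266, 0.0284]
orientation: [0.0, 0.998, -0.065, 0.0]
wrist_force: [-0.5, 0.3, -0.4]
finger_gap: 0.0556
```

>>> {"api": "arm_command", "payload": {
  "deltas": [
    {"travel": [0, 0, 2.5], "delta_rot": [0, 0, 0]},
    {"travel": [0, 0, 3.5], "delta_rot": [0, 0, 0]},
    {"travel": [0, 0, 3.5], "delta_rot": [0, 0, 0]},
    {"travel": [0, 2, 0.5], "delta_rot": [0, 0, -6]},
    {"travel": [-0.6, 4, 0], "delta_rot": [0, 0, -7]},
    {"travel": [-0.6, 4, 0], "delta_rot": [0, 0, -7]},
    {"travel": [-1, 4, 0], "delta_rot": [0, 0, -7]},
    {"travel": [-1, 4, 0], "delta_rot": [0, 0, -7]},
    {"travel": [-1, 4, 0], "delta_rot": [0, 0, -7]},
    {"travel": [-1, 3.5, 0], "delta_rot": [0, 0, -7]}
  ]
}}

```text
time_s: 16.53
eef_pos: [0.5362, 0.2748, 0.1284]
orientation: [-0.0, 0.89, -0.455, 0.0]
wrist_force: [-0.7, 0.5, -0.1]
finger_gap: 0.0555
```

```bash
python3 - <<'E'
from h import *
p,d=snapshot('side'); cv2.imwrite('pics/s5.png',cv2.resize(p[120:320,220:460],(720,600)))
np.save('side_p.npy',p)
s=get_state();print(s['time_s'],s['eef_pos'],s['wrist_force'],s['orientation'])
p,d=snapshot('top'); cv2.imwrite('pics/t5.png',cv2.resize(p[100:300,150:390],(720,600)))
np.save('top_p.npy',p); np.save('top_W.npy',cloud('top',d))
for n in ('tee_mid','loupe_grip','lens','focus_mark'):
  for c in ('top','side'): print(n,c,[(np.round(r['at'],4),round(float(r['score']),2)) for r in pinpoint(n,c)])
E
```

```text
16.5833 [0.5341654  0.27994173 0.12836728] [-3.11166241  2.70752671  0.33802086] [-1.01704653e-03  8.87529173e-01 -4.60749593e-01 -8.62877338e-04]
tee_mid top [(array([ 0.634 , -0.1509,  0.0211]), 0.73), (array([0.5863, 0.0278, 0.0389]), 0.48)]
tee_mid side [(array([ 0.6344, -0.1601,  0.0239]), 0.53), (array([0.5886, 0.0262, 0.0335]), 0.38)]
loupe_grip top [(array([ 6.813e-01,  3.765e-01, -6.000e-04]), 0.74), (array([0.5255, 0.3207, 0.0101]), 0.52)]
loupe_grip side [(array([0.3461, 0.3478, 0.0108]), 0.91), (array([0.5241, 0.324 , 0.0154]), 0.84)]
lens top [(array([0.5891, 0.3391, 0.0061]), 0.57)]
lens side [(array([0.594 , 0.3398, 0.0097]), 0.64), (array([0.7383, 0.0083, 0.1469]), 0.3)]
focus_mark top [(array([0.7358, 0.013 , 0.1482]), 0.61), (array([ 0.5777, -0.0239,  0.0146]), 0.41)]
focus_mark side [(array([0.7393, 0.011 , 0.1462]), 0.49)]
```

View pics/s5.png

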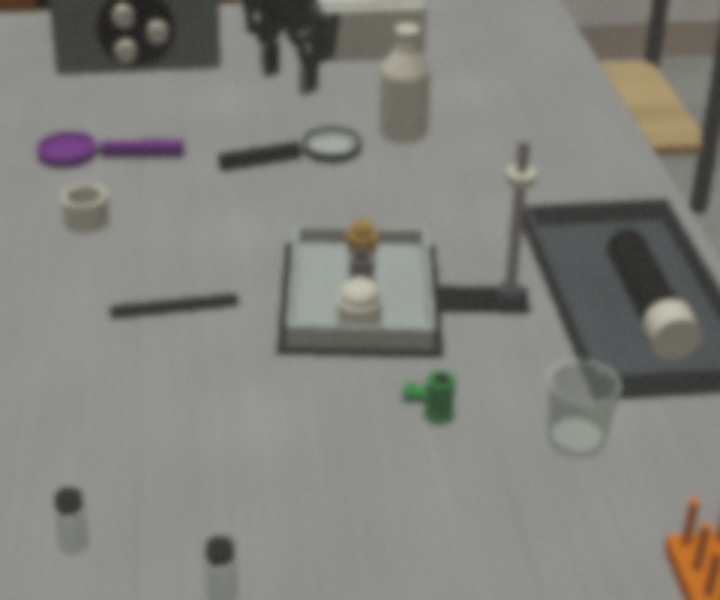

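View pics/t5.png

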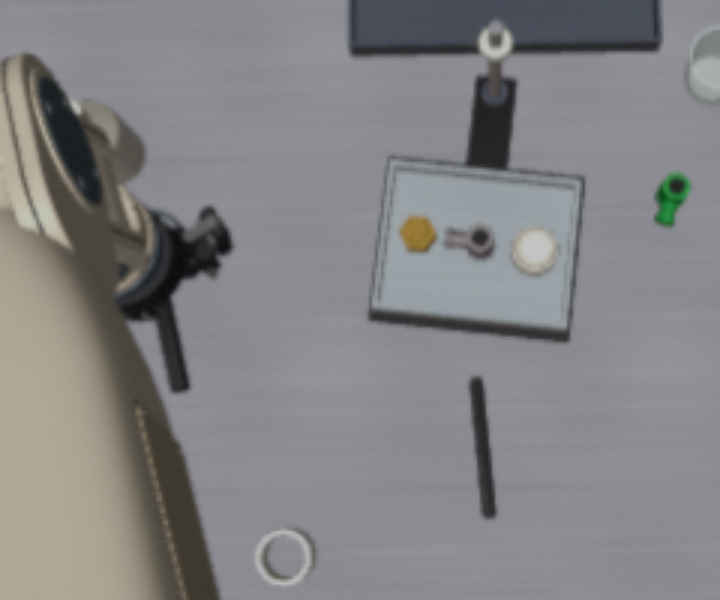

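>>> {"api": "arm_command", "payload": {
  "deltas": [
    {"travel": [-0.3, 1.2, 0], "delta_rot": [0, 0, -6.2]},
    {"travel": [-0.3, 1.2, 0], "delta_rot": [0, 0, -6.2]},
    {"travel": [-0.3, 1.0, 0], "delta_rot": [0, 0, -6.2]},
    {"travel": [0, 0.5, 0], "delta_rot": [0, 0, -3.0]},
    {"travel": [0, 0, 0], "delta_rot": [0, 0, 0]},
    {"travel": [0, 0, 0], "delta_rot": [0, 0, 0]}
  ],
  "jaw": 0.1
}}

```text
time_s: 17.53
eef_pos: [0.541, 0.2741, 0.1283]
orientation: [-0.009, 0.81, -0.586, -0.012]
wrist_force: [-0.2, 0.2, -0.4]
finger_gap: 0.0472
```

```bash
python3 - <<'E'
from h import *
s=get_state();print(s['time_s'],s['eef_pos'],s['wrist_force'],s['orientation'],s['joint_pos'],s['joint_vel'],s['ft_torque'])
E
```

```text
17.5333 [0.54102455 0.27408273 0.12828761] [-0.15034367  0.15931314 -0.37836121] [-0.0085274   0.80995565 -0.58630163 -0.01222781] [ 0.31638979  0.40242278 -0.05308876  1.11584774  0.02981095  3.14031039] [ 0.01716655  0.00049596  0.00170694  0.00224479 -0.00059641  0.00376195] [-0.05733609 -0.02087706  0.01462369]
```

>>> {"api": "arm_command", "payload": {
  "deltas": [
    {"travel": [0, 0, 0], "delta_rot": [0, 0, 0]},
    {"travel": [0, 0, 0], "delta_rot": [0, 0, 0]},
    {"travel": [0, 0, 0], "delta_rot": [0, 0, 0]}
  ]
}}

```text
time_s: 17.78
eef_pos: [0.5404, 0.2754, 0.1283]
orientation: [-0.009, 0.811, -0.585, -0.012]
wrist_force: [0.0, 1.1, 0.6]
finger_gap: 0.0467
```

>>> {"api": "arm_command", "payload": {
  "deltas": [
    {"travel": [0, 0, 0], "delta_rot": [0, 0, 7]},
    {"travel": [0, 0, 0], "delta_rot": [0, 0, 7]},
    {"travel": [0, 0, 0], "delta_rot": [0, 0, 7]},
    {"travel": [0, 0, 0], "delta_rot": [0, 0, 7]},
    {"travel": [0, 0, 0], "delta_rot": [0, 0, 7]},
    {"travel": [0, 0, 0], "delta_rot": [0, 0, 7]},
    {"travel": [0, 0, 0], "delta_rot": [0, 0, 7]},
    {"travel": [0, 0, 0], "delta_rot": [0, 0, 7]},
    {"travel": [0, 0, 0], "delta_rot": [0, 0, 7]},
    {"travel": [0, 0, 0], "delta_rot": [0, 0, 7]}
  ]
}}

```text
time_s: 18.62
eef_pos: [0.5404, 0.2755, 0.1283]
orientation: [0.0, 1.0, -0.012, -0.015]
wrist_force: [-0.9, 0.3, 0.8]
finger_gap: 0.047
```

>>> {"api": "arm_command", "payload": {
  "deltas": [
    {"travel": [0, 0, 0], "delta_rot": [0, 0, 7]},
    {"travel": [0, 0, 0], "delta_rot": [0, 0, 7]},
    {"travel": [0, 0, 0], "delta_rot": [0, 0, 7]},
    {"travel": [0, 0, 0], "delta_rot": [0, 0, 7]},
    {"travel": [0, 0, 0], "delta_rot": [0, 0, 7]},
    {"travel": [0, 0, 0], "delta_rot": [0, 0, 7]},
    {"travel": [0, 0, 0], "delta_rot": [0, 0, 7]},
    {"travel": [0, 0, 0], "delta_rot": [0, 0, 7]},
    {"travel": [0, 0, 0], "delta_rot": [0, 0, 7]},
    {"travel": [0, 0, 0], "delta_rot": [0, 0, 7]}
  ]
}}

```text
time_s: 19.45
eef_pos: [0.5404, 0.2755, 0.1283]
orientation: [0.009, 0.826, 0.564, -0.012]
wrist_force: [-0.1, -0.5, 0.1]
finger_gap: 0.0473
```

>>> {"api": "arm_command", "payload": {
  "deltas": [
    {"travel": [0, 0, 0], "delta_rot": [0, 0, 7]},
    {"travel": [0, 0, 0], "delta_rot": [0, 0, 7]},
    {"travel": [0, 0, 0], "delta_rot": [0, 0, 7]},
    {"travel": [0, 0, 0], "delta_rot": [0, 0, 7]},
    {"travel": [0, 0, 0], "delta_rot": [0, 0, 0]},
    {"travel": [0, 0, 0], "delta_rot": [0, 0, 0]},
    {"travel": [0, 0, 0], "delta_rot": [0, 0, 0]}
  ]
}}

```text
time_s: 20.03
eef_pos: [0.5405, 0.2753, 0.1283]
orientation: [0.011, 0.669, 0.744, -0.01]
wrist_force: [0.8, -0.3, -0.4]
finger_gap: 0.0468
```

```bash
python3 - <<'E'
from h import *
s=get_state();r=rot(s['orientation']).as_matrix();print(s['eef_pos'],s['orientation'],s['joint_pos'],r.round(3),'yaw',np.degrees(np.arctan2(r[1,0],r[0,0])))
dr=np.cross(r[:,2],[0,0,-1]);print('level deg',np.degrees(dr))
E
```

```text
[0.5404822  0.27534984 0.12829892] [ 0.01129938  0.66854277  0.7435231  -0.00981246] [ 0.34683192  0.41006679 -0.04066405  1.1267006  -0.02918726  0.24082893] [[-0.106  0.994  0.004]
 [ 0.994  0.106 -0.03 ]
 [-0.03   0.001 -1.   ]] yaw 96.07862914833396
level deg [1.70167429 0.21099779 0.        ]
```

>>> {"api": "arm_command", "payload": {
  "deltas": [
    {"travel": [-0.4, 1.2, 0], "delta_rot": [1.7, 0.2, 0]},
    {"travel": [-0.5, 1.5, 0], "delta_rot": [0, 0, 3.7]},
    {"travel": [-0.5, 1.4, 0], "delta_rot": [0, 0, 3.7]},
    {"travel": [-0.2, 0.6, 0], "delta_rot": [0, 0, 0]},
    {"travel": [0, 0, 0], "delta_rot": [0, 0, 0]},
    {"travel": [0, 0, 0], "delta_rot": [0, 0, 0]},
    {"travel": [0, 0, 0], "delta_rot": [0, 0, 0]}
  ]
}}

```text
time_s: 20.62
eef_pos: [0.5247, 0.3217, 0.1283]
orientation: [0.0, 0.619, 0.786, -0.0]
wrist_force: [-0.2, -0.5, 0.4]
finger_gap: 0.0469
```

```bash
python3 - <<'E'
from h import *
s=get_state();r=rot(s['orientation']).as_matrix();print(s['eef_pos'],'yaw',np.degrees(np.arctan2(r[1,0],r[0,0])))
dr=np.cross(r[:,2],[0,0,-1]);print('level deg',np.degrees(dr))
p,d=snapshot('side'); cv2.imwrite('pics/s6.png',cv2.resize(p[100:240,210:390],(720,560)))
E
```

```text
[0.52474834 0.32170324 0.12825   ] yaw 103.55801210113253
level deg [0.01627938 0.01362424 0.        ]
```

View pics/s6.png

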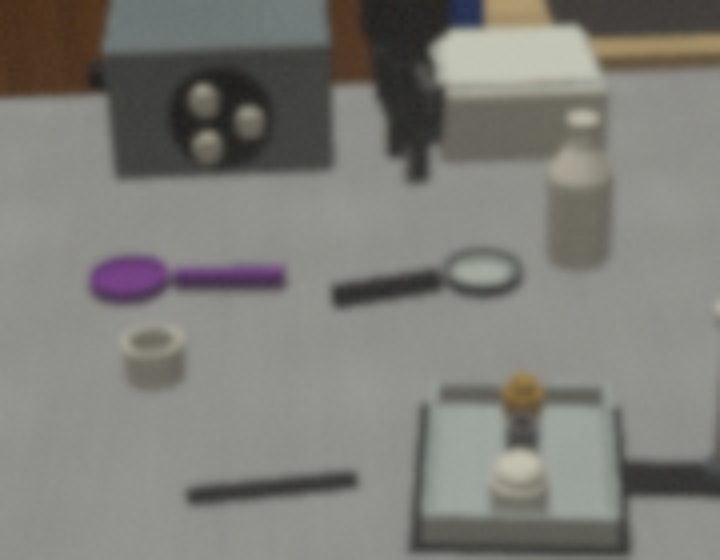

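>>> {"api": "arm_command", "payload": {
  "deltas": [
    {"travel": [0, 0, -1.5], "delta_rot": [0, 0, 0]},
    {"travel": [0, 0, -3], "delta_rot": [0, 0, 0]},
    {"travel": [0, 0, -3], "delta_rot": [0, 0, 0]},
    {"travel": [0, 0, -2], "delta_rot": [0, 0, 0]},
    {"travel": [0, 0, -1.2], "delta_rot": [0, 0, 0]},
    {"travel": [0, 0, -0.8], "delta_rot": [0, 0, 0]},
    {"travel": [0, 0, 0], "delta_rot": [0, 0, 0]},
    {"travel": [0, 0, 0], "delta_rot": [0, 0, 0]}
  ]
}}

```text
time_s: 21.33
eef_pos: [0.5249, 0.3219, 0.0136]
orientation: [0.0, 0.618, 0.786, 0.0]
wrist_force: [-0.3, 0.7, 0.4]
finger_gap: 0.0471
```

>>> {"api": "arm_command", "payload": {
  "deltas": [
    {"travel": [0, 0, 0], "delta_rot": [0, 0, 0]},
    {"travel": [0, 0, 0], "delta_rot": [0, 0, 0]},
    {"travel": [0, 0, 0], "delta_rot": [0, 0, 0]},
    {"travel": [0, 0, 0], "delta_rot": [0, 0, 0]},
    {"travel": [0, 0, 0], "delta_rot": [0, 0, 0]},
    {"travel": [0, 0, 0], "delta_rot": [0, 0, 0]},
    {"travel": [0, 0, 0], "delta_rot": [0, 0, 0]}
  ],
  "jaw": -1
}}

```text
time_s: 21.92
eef_pos: [0.5253, 0.3224, 0.0146]
orientation: [0.001, 0.618, 0.786, 0.001]
wrist_force: [0.1, -0.4, 5.8]
finger_gap: 0.0147
```

>>> {"api": "arm_command", "payload": {
  "deltas": [
    {"travel": [0, 0, 0.7], "delta_rot": [0, 0, 0]},
    {"travel": [0, 0, 1.5], "delta_rot": [0, 0, 0]},
    {"travel": [0, 0, 2], "delta_rot": [0, 0, 0]},
    {"travel": [0, 0, 2], "delta_rot": [0, 0, 0]},
    {"travel": [0, 0, 2], "delta_rot": [0, 0, 0]},
    {"travel": [0, 0, 2], "delta_rot": [0, 0, 0]},
    {"travel": [0, 0, 1.8], "delta_rot": [0, 0, 0]},
    {"travel": [0, 0, 1.1], "delta_rot": [0, 0, 0]},
    {"travel": [0, 0, 0.55], "delta_rot": [0, 0, 0]},
    {"travel": [0, 0, 0], "delta_rot": [0, 0, 0]}
  ]
}}

```text
time_s: 22.75
eef_pos: [0.525, 0.3224, 0.1514]
orientation: [0.001, 0.618, 0.786, 0.001]
wrist_force: [-0.7, 0.2, -1.4]
finger_gap: 0.0146
```

>>> {"api": "arm_command", "payload": {
  "deltas": [
    {"travel": [0, -0.8, 0], "delta_rot": [0, 0, 0]},
    {"travel": [0, -1.8, 0], "delta_rot": [0, 0, 0]},
    {"travel": [-0.1, -2.5, 0], "delta_rot": [0, 0, 0]},
    {"travel": [-0.1, -2.5, 0], "delta_rot": [0, 0, 0]},
    {"travel": [-0.1, -2.5, 0], "delta_rot": [0, 0, 0]},
    {"travel": [-0.1, -2.5, 0], "delta_rot": [0, 0, 0]},
    {"travel": [-0.1, -2.5, 0], "delta_rot": [0, 0, 0]},
    {"travel": [-0.1, -2.5, 0], "delta_rot": [0, 0, 0]},
    {"travel": [0, -2.5, 0], "delta_rot": [0, 0, 0]},
    {"travel": [0, -2.5, 0], "delta_rot": [0, 0, 0]}
  ]
}}

```text
time_s: 23.58
eef_pos: [0.5175, 0.0945, 0.1487]
orientation: [-0.001, 0.618, 0.786, -0.001]
wrist_force: [0.0, 0.5, -1.5]
finger_gap: 0.0144
```

>>> {"api": "arm_command", "payload": {
  "deltas": [
    {"travel": [0, -2.5, 0], "delta_rot": [0, 0, 0]},
    {"travel": [0, -2.5, 0], "delta_rot": [0, 0, 0]},
    {"travel": [0, -1.8, 0], "delta_rot": [0, 0, 0]},
    {"travel": [0, -1.2, 0], "delta_rot": [0, 0, 0]},
    {"travel": [0, -0.6, 0], "delta_rot": [0, 0, 0]},
    {"travel": [0, 0, 0], "delta_rot": [0, 0, 0]},
    {"travel": [0, 0, 0], "delta_rot": [0, 0, 0]},
    {"travel": [0, 0, 0], "delta_rot": [0, 0, 0]}
  ]
}}

```text
time_s: 24.25
eef_pos: [0.5185, 0.0109, 0.1496]
orientation: [-0.0, 0.618, 0.787, 0.0]
wrist_force: [-0.2, -0.0, -0.8]
finger_gap: 0.0149
```

```bash
python3 - <<'E'
from h import *
P={}
for n in('side','top'):
    p,d=snapshot(n); W=cloud(n,d); np.save(n+'_W7.npy',W); np.save(n+'_p7.npy',p)
    P[n]=p
cv2.imwrite('pics/s7.png',cv2.resize(P['side'][100:270,260:460],(700,595)))
cv2.imwrite('pics/t7.png',cv2.resize(P['top'][60:260,220:420],(600,600)))
s=get_state();r=rot(s['orientation']).as_matrix();print(s['time_s'],s['eef_pos'],s['finger_gap'],'yaw',np.degrees(np.arctan2(r[1,0],r[0,0])))
for n in ('lens','loupe_grip','tee_mid','focus_mark'):
  for c in ('top','side'): print(n,c,[(np.round(q['at'],4),round(float(q['score']),2)) for q in pinpoint(n,c)])
E
```

```text
24.35 [0.51850984 0.01103001 0.14971192] 0.01490265557935885 yaw 103.76018805903021
lens top [(array([0.2738, 0.3588, 0.0067]), 0.91)]
lens side [(array([0.5878, 0.0265, 0.1445]), 0.86), (array([0.2746, 0.354 , 0.0072]), 0.59), (array([0.6849, 0.378 , 0.001 ]), 0.28)]
loupe_grip top [(array([0.3468, 0.3498, 0.0113]), 0.63), (array([ 6.822e-01,  3.775e-01, -2.000e-04]), 0.36)]
loupe_grip side [(array([0.3452, 0.348 , 0.01  ]), 0.85), (array([0.5189, 0.0156, 0.1452]), 0.84)]
tee_mid top [(array([ 0.6344, -0.1504,  0.0242]), 0.65)]
tee_mid side [(array([ 0.6334, -0.158 ,  0.023 ]), 0.56), (array([0.5872, 0.0263, 0.0328]), 0.52), (array([0.5941, 0.0844, 0.0371]), 0.51)]
focus_mark top [(array([0.7365, 0.0129, 0.1471]), 0.55)]
focus_mark side [(array([0.7406, 0.0093, 0.1476]), 0.62)]
```

View pics/s7.png

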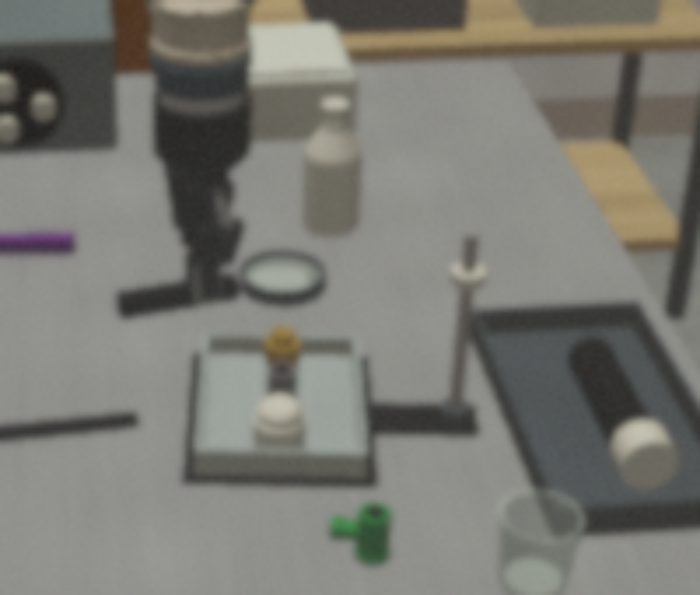

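View pics/t7.png

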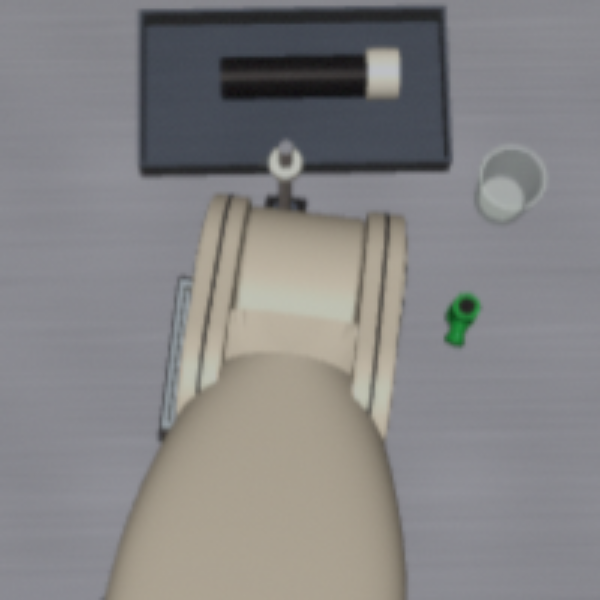

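>>> {"api": "arm_command", "payload": {
  "deltas": [
    {"travel": [0, 0, 0.2], "delta_rot": [0, 0, 0]},
    {"travel": [0, 0, 0], "delta_rot": [0, 0, 0]},
    {"travel": [0, 0, 0], "delta_rot": [0, 0, 0]},
    {"travel": [0, 0, 0], "delta_rot": [0, 0, 0]},
    {"travel": [0, 0, 0], "delta_rot": [0, 0, 0]}
  ]
}}

```text
time_s: 25.17
eef_pos: [0.5186, 0.0101, 0.1518]
orientation: [0.0, 0.618, 0.786, 0.0]
wrist_force: [-0.4, -0.3, -0.6]
finger_gap: 0.0145
```

```bash
python3 - <<'E'
from h import *
p,d=snapshot('side'); W=cloud('side',d)
s=get_state();print(s['time_s'],s['eef_pos'],np.abs(s['joint_vel']).max())
m=(W[...,2]>.125)&(W[...,2]<.18)&(np.hypot(W[...,0]-.587,W[...,1]-.0265)<.045)
Q=W[m]; c=Q.mean(0); print(len(Q),c.round(4),Q.min(0).round(4),Q.max(0).round(4))
A=np.c_[Q[:,:2]-c[:2],np.ones(len(Q))]; k=np.linalg.lstsq(A,Q[:,2],rcond=None)[0]; print('slope',k)
h=(W[...,2]>.125)&(W[...,2]<.18)&(abs(W[...,1]-.0)<.04)&(W[...,0]>.43)&(W[...,0]<.49)
H=W[h]; 
for a,b in((.43,.45),(.45,.47),(.47,.49)):
    q=H[(H[:,0]>a)&(H[:,0]<b)]; print(a,len(q),np.percentile(q[:,2],[10,50,90]).round(4) if len(q) else '')
for n in ('lens','focus_mark','tee_mid','cap_mid','union_mid'):
   print(n,[(np.round(q['at'],4),round(float(q['score']),2)) for q in pinpoint(n,'side')])
E
```

```text
25.2167 [0.51852758 0.01013174 0.15175004] 0.001539638280258926
349 [0.5835 0.02   0.1481] [ 0.544  -0.0152  0.1362] [0.6195 0.0611 0.155 ]
slope [0.00066086 0.05270034 0.14812159]
0.43 0 
0.45 56 [0.14   0.1515 0.1558]
0.47 57 [0.1403 0.1497 0.1555]
lens [(array([0.2745, 0.3552, 0.0085]), 0.64), (array([0.5917, 0.0262, 0.1463]), 0.62)]
focus_mark [(array([0.7373, 0.0098, 0.1466]), 0.37)]
tee_mid [(array([0.5853, 0.0261, 0.0318]), 0.59), (array([ 0.6366, -0.1608,  0.0268]), 0.53)]
cap_mid [(array([ 0.5805, -0.0258,  0.0361]), 0.49), (array([ 0.6822,  0.3762, -0.0022]), 0.26), (array([0.5852, 0.0292, 0.017 ]), 0.21)]
union_mid [(array([0.595 , 0.0855, 0.037 ]), 0.48), (array([ 0.7498, -0.1982, -0.0016]), 0.23)]
```

```bash
python3 - <<'E'
from station import *
print(job_done()); print(get_state()['time_s'])
E
```

```text
the job is handed in; nothing more can be done
None
the job is handed in; nothing more can be done
```

I set the end cap, union and tee upright on the tray floor one after another. I then gripped the loupe by its handle and handed the job in at about 25.5 s, with the lens held level over the tee.

- **Lens height:** the last side-camera reading put the lens at about (0.592, 0.026, 0.146) m. The collar read 0.147 m, and earlier readings ranged from 0.144 to 0.148 m.
- **Lens over the tee:** the last reading put the lens within about 6 mm sideways of the tee. The reading just before it, 2 mm lower, put the lens within 1 mm.
- **Level and still:** a plane fit to the lens rim showed a tilt of about 0.05 rad at most, and joint speeds were about 0.002 rad/s.
- **Fittings:** the cap, union and tee were all located inside the tray at resting height. The top camera confirmed them before I took the loupe; afterwards the arm blocked its view of the tray, so the final checks used the side camera only.
- **Hitch:** on the way to the loupe, the last joint reached its range limit because I chose the wrong turn direction. I turned the gripper half round and levelled it before gripping.
- **Not measured:** I did not measure the bystanders again at the end; nothing looked shifted in the pictures.

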